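# Stack a drain trap on the cementing jig and hold its cap pressed

## Task

Assemble the drain parts on the cementing jig: put the thick plain ring over the upright pin, flat on the round spring plate, and let go of it, then put the thinner slotted grate over the pin on top of the ring and let go of it. Then bring the square-headed cap over the stack, slide it about until the socket hidden in its underside drops over the pin and it sits flat on the grate, and press on the cap until the spring plate is fully down. Finish while still gripping the cap and holding it pressed down, and leave the other fittings and tools where they are.

Things in the scene. Friction and masses are not known exactly. Their poses are not given: they have to be found in the camera images.
- jig: Cementing jig, fixed to the bench: grey painted base plate 170 x 140 x 14 mm (x, y, z) with a round spring plate above its middle and a steel locating pin standing up through the plate's centre. Origin: centre of the underside, on the pin's axis; z up.
- pin_tip (a point): Centre of the top of the jig's locating pin: steel, diameter 14 mm, vertical, its top 3 mm tapering to 9 mm. The tip is 90 mm above the bench and, while the spring plate is up, 40 mm above that plate; 8 mm of it show above the ring and grate stacked on the plate. The pin does not move.
- plate_top (a point): Centre of the upper face of the jig's pale round spring plate, diameter 90 mm, 50 mm above the bench while it is up. It goes down with the plate.
- platen (a joint): How far the spring plate is pushed down, in m: 0 up, 0.008 fully down against its stop. The spring starts to give at about 6 N and takes about 12.5 N when fully down; it comes back up when let go. The weight of the parts does not push it down.
- ring: Thick plain ring of grey PVC, outer diameter 54 mm, 18 mm thick, through hole 24 mm. Lies flat on the bench. Origin: centre of its underside; z up. Can be gripped across its outside.
- grate: Slotted grate, a disc of the same grey PVC with twelve short dark radial slots on its upper face, outer diameter 46 mm, 14 mm thick, through hole 24 mm. Lies flat on the bench, slots up. Origin: centre of its underside; z up. Can be gripped across its outside.
- cap: Cap of the same grey PVC: round flange of diameter 70 mm, 14 mm thick, with a square head 30 x 30 mm standing 26 mm up from its middle (40 mm high in all). A blind socket of diameter 17 mm, 24 mm deep, opens in the middle of its underside, unseen from above. Lies on the bench, head up. Origin: centre of the underside; z up, x and y square to the sides of the head.
- coupling: Bystander: dark pipe coupling standing on end, diameter 48 mm, 45 mm high. Origin: centre of its underside.
- elbow: Bystander: grey pipe elbow lying flat, legs about 56 mm long along its x and y from the corner, 48 mm thick. Origin: under the corner.
- tee: Bystander: grey pipe tee lying flat, 110 mm long along its x, branch 55 mm to its y, 48 mm thick. Origin: under the middle.
- tin: Bystander: plain metal tin, diameter 66 mm, 100 mm high. Origin: centre of its underside.
- brush: Bystander: small brush lying on the bench along its x, about 200 mm long. Origin: under its middle.
Things that resemble listed ones, but are neither listed nor needed, are in the scene too. Leave any green or red look-alike of the ring alone. Leave any purple look-alike of the cap alone.

How it is judged:
On the way, in this order (a step that is already met when the one before it is completed fails the run):
1. the ring lies flat on the spring plate over the pin, let go (z of ring in the frame of plate_top between -0.0025 and 0.0025 m and horizontal distance between ring and pin_tip below 0.006 m and contact force between the fingers and ring below 0.1 N), for 0.2 s.
2. the grate lies flat on the ring over the pin, let go (z of ring in the frame of plate_top between -0.0025 and 0.0025 m and horizontal distance between each of ring, grate and pin_tip below 0.006 m and z of grate in the frame of plate_top between 0.0155 and 0.0205 m and contact force between the fingers and grate below 0.1 N), for 0.2 s.
3. the cap has dropped over the pin and sits on the grate (z of ring in the frame of plate_top between -0.0025 and 0.0025 m and horizontal distance between each of ring, grate and pin_tip below 0.006 m and z of grate in the frame of plate_top between 0.0155 and 0.0205 m and z of cap in the frame of plate_top between 0.0285 and 0.0345 m and horizontal distance between cap and pin_tip below 0.004 m), for 0.2 s.
At the end, for the whole second after the job is handed in: Ring on the plate and grate on the ring (height 2.5 mm, 6 mm off the pin axis); cap level (0.08 rad) on the grate over the pin (4 mm), underside 28.5 to 34.5 mm above the plate; fingers gripping the cap with over 25 N hold the plate down over 6.5 of 8 mm, robot not touching the jig (all of step 3 and angle between cap's own z axis and vertical below 0.08 rad and value of joint platen above 0.0065 m and contact force between the fingers and cap above 25 N and contact force between each of the arm, the fingers and jig below 1 N); the arm keeps its last pose, push and grip.
It fails at once if another fitting or tool was pushed more than 40 mm or tipped (distance of any of coupling, elbow, tee, tin, brush from where it was at the start of the episode above 0.04 m or angle between any of coupling, elbow, tee, tin, brush's own z axis and vertical above 0.6 rad).
It also fails if it takes over 67 s, if anything falls off the work surface, if the arm or the gripper's body presses on something with over 40 N, if the wrist force passes 120 N, or if a joint passes its speed limit or range.

## Robot

A 6-joint arm with a two-finger parallel gripper is mounted at the origin on the work surface. World frame = base frame: x ahead of the robot, y to its left, z up, the work surface at z = 0. Lengths are in m, angles in rad, forces in N, time in s.
With the tool pointing down it reaches from about 0.3 to 0.775 m from the base axis. Payload 14.6 kg.
Tool frame: the origin (TCP) lies at the very end of the fingers, on their centre line; the grasp point (between the pads) lies 19 mm behind it; z points along the fingers, y is the line along which they close (so a half turn about z gives the same grasp; the last joint's range is limited). The gripper opens to 94 mm and grips with 3 to 60 N. Pads are 16 mm wide; open, the fingers measure 119 mm over their backs; the gripper's body (75 mm by 177 mm) begins 78 mm behind the grasp point.
Start: joints at [1.128, 0.3, 1.521, -0, 1.321, -0.067], TCP at [0.202, 0.512, 0.205] pointing down, gripper open.
Joint ranges: [-3.03, 3.03], [-0.79, 2.21], [0.23, 2.52], [-1.04, 4.18], [0, 3.07], [-2.55, 2.55]. Speed limits (rad/s): [2.22, 2.22, 2.57, 3.14, 3.14, 3.14].

## Interface

Orientations are given as [roll, pitch, yaw] about the fixed x, y, z axes, in that order (R = Rz(yaw) Ry(pitch) Rx(roll)).
In Python, from station import ctrl gives the robot as it stands.
- The arm moves only by the tool move_arm, never from a script. Its argument "targets" is a list of rows, each a list of 6 numbers: the shift along the tool's x, y, z in units of 1000 mm (1.0 is 1000 mm), then the turn, a rotation vector about the tool's x, y, z in units of 30 degrees (1.0 is 30 degrees). In form: [[tx, ty, tz, ax, ay, az], ...]. A call has exactly 5 rows; each row is the pose to reach, as a shift and turn from the pose commanded when the call began, along the tool's axes at that moment; what a row does not reach only later rows make up. A row lasts 1/12 s, in which the tool goes at most 41.7 mm and 7.16 degrees, less where a joint would pass 70% of its speed; a pose out of reach is approached as far as the arm can. A call with a number of a shift or a turn outside -1 to 1 is refused whole. A call with a gripper value outside its range is refused whole. "fingers" is the opening, from -1 (shut) to 1 (fully open), set as the call begins (left out, the last holds). The fingers move at their own pace and stop on an object; "grip_force" is the grip in N (left out, the last holds). Time passes only in rows, so rows that repeat a pose let the fingers close, or fill a call up. It gives the time, the measured TCP pose, the force and the opening at its end, in the units of the state.
- ctrl.get_obs(): the state, without advancing time (a new reading comes with each control period).
- ctrl.camera(name): name is "scene" or "top" or "wrist"; returns the picture (420x560x3 uint8, red, green, blue); there is no depth.
- ctrl.camera_info(name): a dict with "fx", "fy", "cx", "cy" (pixels), "rvec" (rotation vector, rad) and "tvec" (3), from world to camera coordinates, as OpenCV has them. Camera axes: x right, y down, z forward; pixel columns grow to the right and rows downward; lengths in m; the calibration is good to about 2 mm. The wrist camera is an equidistant fisheye: a pixel r from the principal point sees the ray r / f radians off the axis. A picture is of the moment at which its call begins: read the wrist's pose just before it. camera_info takes no time and is no camera call; for the wrist camera it gives the pose at the moment of the call.
- ctrl.hand_in(): hands the job in, once; it reports no verdict.
The state is a dict: "time_s": time; "qpos": joint angles; "joint_vel": joint speeds; "tau": joint torques, N m; "ee_pos": TCP position; "eef_rot": TCP orientation; "force": force on the tool from outside, world axes, zero at the start; "moment": the same for the moment, N m; "grip_width": finger opening in m.
Only numpy, scipy, OpenCV 4.12 (cv2) and the standard library are available. Lean on these libraries where they do the work, as an engineer would, in place of code of your own. Each camera call takes 0.05 s, during which the arm holds its last target. There are 200 camera calls.

## Working session

There is one attempt and no reset: what is moved stays moved. The work goes in short steps, Python scripts to look and compute and a tool call to move; the robot and the scene stay as the last step left them, time stands still between calls to the robot, and variables do not carry over. Pictures are saved under pics/ and viewed, on a budget of 10 in all, crops included, one or two more only if the job needs it, and the job is handed in when it is done.

Besides the shell and the picture viewer there is one more tool, called as name([rows], argument=value, ...), one row to a line, values as JSON. move_arm: Moves the arm, as the interface text tells. Shifts and turns lie within -1 to 1; 1 stands for 1000 mm of shift or 30 degrees of turn. Its arguments: {"type":"object","properties":{"targets":{"type":"array"},"fingers":{"type":"number"},"grip_force":{"type":"number"}},"required":["targets"]}

```bash
mkdir -p pics; ls; cat > h.py <<'E'
import numpy as np, cv2
from station import ctrl
def cast(name,uv,z,info=None):
    i=info or ctrl.camera_info(name); R=cv2.Rodrigues(np.array(i["rvec"],float))[0]; t=np.array(i["tvec"],float)
    x=(uv[0]-i["cx"])/i["fx"]; y=(uv[1]-i["cy"])/i["fy"]
    if name=="wrist":
        r=np.hypot(x,y); d=np.array([x/r*np.sin(r),y/r*np.sin(r),np.cos(r)]) if r>1e-9 else np.array([0,0,1.])
    else: d=np.array([x,y,1.])
    c=-R.T@t; w=R.T@d
    return c+w*(z-c[2])/w[2]
def snap(name,fn=None):
    im=cv2.cvtColor(ctrl.camera(name),cv2.COLOR_RGB2BGR)
    if fn: cv2.imwrite("pics/"+fn,im)
    return im
E
python3 - <<'E'
from h import *
a=snap("top","top.png");b=snap("scene","scene.png")
cv2.imwrite("pics/top_v.png",cv2.resize(a,(800,600)))
print(ctrl.get_obs())
for n in("top","scene","wrist"): print(ctrl.camera_info(n))
E
```

```text
pics
{'time_s': 0.1, 'qpos': array([ 1.12839927e+00,  3.00395512e-01,  1.52151977e+00, -7.46576814e-06,
        1.32070923e+00, -6.65986861e-02]), 'joint_vel': array([ 0.00040173, -0.00154065,  0.00017691,  0.001194  ,  0.00228871,
        0.00136553]), 'tau': array([ 2.60922556e-03, -5.32640433e+01, -3.53287733e+01,  7.10062799e-02,
        2.35447695e-02, -5.40810038e-05]), 'ee_pos': array([0.20175985, 0.51140039, 0.20495373]), 'eef_rot': array([-3.14056261e+00, -6.14535176e-05,  2.76579610e+00]), 'force': array([ 0.42219196, -0.65371808, -0.46200346]), 'moment': array([-0.00932994,  0.01134401,  0.02195288]), 'grip_width': 0.09330687411394785}
{'fx': 455.55136265835534, 'fy': 455.55136265835534, 'cx': 277.3968026794527, 'cy': 215.63565887040818, 'rvec': array([ 2.17794921, -2.12973732,  0.19821208]), 'tvec': array([-0.0598933 ,  0.55645175,  1.11376949])}
{'fx': 504.8585541727048, 'fy': 504.8585541727048, 'cx': 276.14403247809054, 'cy': 205.4471901974, 'rvec': array([ 2.16344598,  0.53978501, -0.28173354]), 'tvec': array([-0.4523363 , -0.10679591,  1.45148973])}
{'fx': 325.19226210127806, 'fy': 325.19226210127806, 'cx': 279.3471338483125, 'cy': 207.33970940451462, 'rvec': array([-2.39626937, -1.63114898, -0.23219449]), 'tvec': array([-0.54811066, -0.02895234,  0.39198683])}
```

View pics/top_v.png

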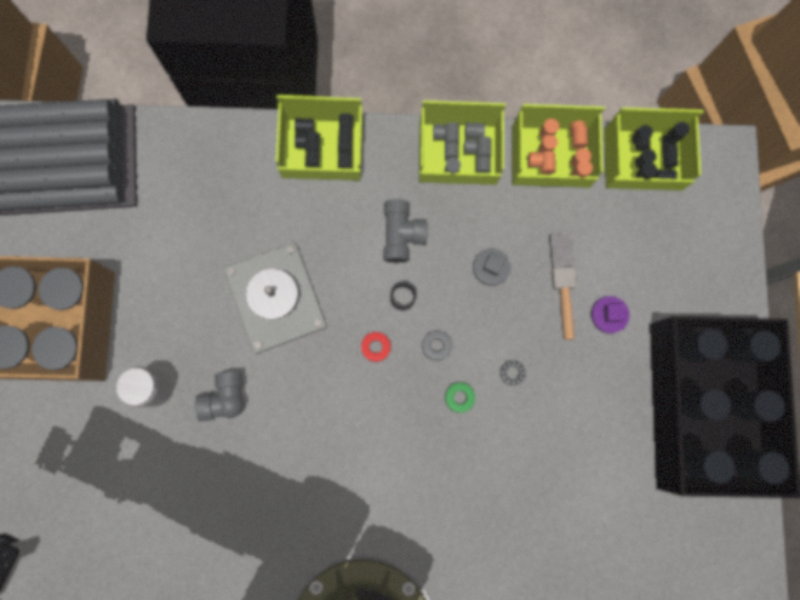

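View pics/scene.png

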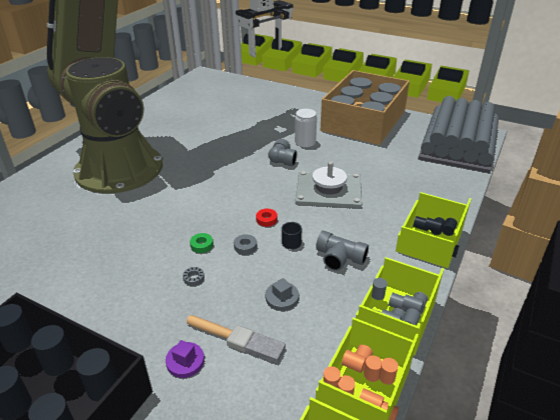

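Candidates (top view, in 800x600 pixels):
- **Ring:** grey (437,345). The look-alikes are red (376,346) and green (460,397).
- **Grate:** (513,372), with slots visible.
- **Cap:** grey square head (491,267). The look-alike is purple (610,314).
- **Jig:** pale plate (271,293).

I choose the grey ones and will check them in a crop.

```bash
python3 - <<'E'
from h import *
a=cv2.imread("pics/top.png")
cv2.imwrite("pics/crop.png",cv2.resize(a[155:290,270:400],None,fx=4.4,fy=4.4,interpolation=cv2.INTER_CUBIC))
S=6
def seg(c,r,bright=False,tag=""):
    x0,y0=int(c[0]*.7)-r,int(c[1]*.7)-r
    p=cv2.resize(a[y0:y0+2*r,x0:x0+2*r],None,fx=S,fy=S,interpolation=cv2.INTER_CUBIC)
    g=cv2.GaussianBlur(cv2.cvtColor(p,cv2.COLOR_BGR2GRAY),(0,0),3)
    bg=np.median(np.r_[g[0],g[-1],g[:,0],g[:,-1]])
    m=((g>bg+50) if bright else (g<bg-12)).astype(np.uint8)
    cs=cv2.findContours(m,cv2.RETR_EXTERNAL,cv2.CHAIN_APPROX_NONE)[0]
    k=max(cs,key=cv2.contourArea); e=cv2.fitEllipse(k)
    uv=((e[0][0]+.5)/S-.5+x0,(e[0][1]+.5)/S-.5+y0)
    return uv,np.array(e[1])/S
for n,c,r,z,b in(("ring",(437,345),18,.018,0),("grate",(513,372),15,.014,0),("cap",(491,267),22,.012,0),("plate",(271,293),26,.05,1)):
    uv,ax=seg(c,r,b); P=cast("top",uv,z); s=np.linalg.norm(cast("top",(uv[0]+1,uv[1]),z)-P)
    print(n,np.round(uv,1),"P",P.round(4),"diam mm",(ax*s*1000).round(1))
E
```

```text
ring [305.2 241.3] P [ 0.4964 -0.1213  0.018 ] diam mm [56.3 59.2]
grate [358.4 260.4] P [ 0.4504 -0.2599  0.014 ] diam mm [49.5 50.8]
cap [343.4 186.8] P [ 0.6443 -0.2218  0.012 ] diam mm [72.5 73.3]
plate [189.5 205.5] P [0.5772 0.175  0.05  ] diam mm [81.3 83.7]
```

View pics/crop.png

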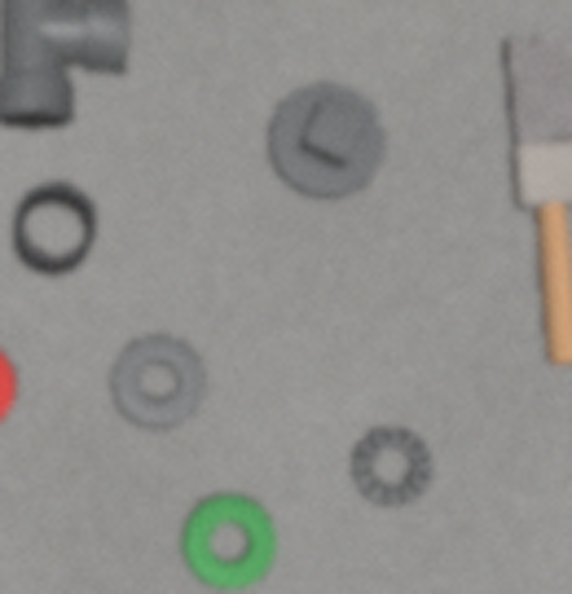

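The crop confirms the choice: plain ring with its hole at (160,381), slotted grate (391,466), grey cap (327,140); the coupling (55,228) is a dark tube, clearly different. Next I'll fly over the jig and measure it with the wrist camera.

```bash
cat >> h.py <<'E'
def go(x,y,z,yaw,o=None):
    "shift (m, tool axes) and turn about tool z (units of 30 deg) to a tool-down pose"
    o=o or ctrl.get_obs(); r,p,w=o["eef_rot"]
    from scipy.spatial.transform import Rotation as T
    R=T.from_euler("xyz",[r,p,w]); Rt=T.from_euler("xyz",[np.pi,0,yaw])
    s=R.as_matrix().T@(np.array([x,y,z])-o["ee_pos"]); v=(R.inv()*Rt).as_rotvec()/np.radians(30)
    print("shift",s.round(4),"turn",v.round(3),"t",round(o["time_s"],2),"q",np.round(o["qpos"],2))
def campos():
    i=ctrl.camera_info("wrist");R=cv2.Rodrigues(np.array(i["rvec"]))[0];return -R.T@i["tvec"],R[2]
E
python3 - <<'E'
from h import *
c,ax=campos();o=ctrl.get_obs()
from scipy.spatial.transform import Rotation as T
R=T.from_euler("xyz",o["eef_rot"]).as_matrix()
print(c,ax,"tool frame cam",R.T@(c-o["ee_pos"]),R.T@ax)
go(.57,.175,.23,2.766)
E
```

```text
[0.12510215 0.53984975 0.38448524] [ 0.25961944 -0.10235353 -0.96027158] tool frame cam [ 0.08176052 -0.0018553  -0.17952467] [-0.2791262   0.00106213  0.96025384]
shift [-0.466  -0.1778 -0.0249] turn [-0.002 -0.    -0.   ] t 0.1 q [ 1.13  0.3   1.52 -0.    1.32 -0.07]
```

move_arm([
  [-0.04,-0.015,-0.005,0,0,0],
  [-0.078,-0.03,-0.01,0,0,0],
  [-0.117,-0.045,-0.015,0,0,0],
  [-0.156,-0.06,-0.02,0,0,0],
  [-0.194,-0.074,-0.025,0,0,0],
], fingers=1)

```text
time_s: 0.52
ee_pos: [0.3555, 0.3705, 0.2304]
eef_rot: [-3.141, -0.0, 2.766]
force: [0.9, 1.0, -0.3]
grip_width: 0.0941
```

move_arm([
  [-0.039,-0.015,0,0,0,0],
  [-0.078,-0.03,0,0,0,0],
  [-0.117,-0.045,0,0,0,0],
  [-0.156,-0.06,0,0,0,0],
  [-0.194,-0.074,0,0,0,0],
])

```text
time_s: 0.93
ee_pos: [0.509, 0.2302, 0.2302]
eef_rot: [-3.141, -0.0, 2.766]
force: [0.1, 0.5, 0.7]
grip_width: 0.0938
```

move_arm([
  [-0.039,-0.015,0,0,0,0],
  [-0.078,-0.03,0,0,0,0],
  [-0.078,-0.03,0,0,0,0],
  [-0.078,-0.03,0,0,0,0],
  [-0.078,-0.03,0,0,0,0],
])

```text
time_s: 1.35
ee_pos: [0.569, 0.1757, 0.2299]
eef_rot: [-3.141, -0.001, 2.765]
force: [0.0, 0.1, -1.0]
grip_width: 0.0939
```

```bash
python3 - <<'E'
from h import *
i=ctrl.camera_info("wrist"); b=snap("wrist","w1.png")
hsv=cv2.cvtColor(b,cv2.COLOR_BGR2HSV)
m=((hsv[...,2]>190)&(hsv[...,1]<40)).astype(np.uint8)
for k in cv2.findContours(m,cv2.RETR_EXTERNAL,cv2.CHAIN_APPROX_NONE)[0]:
    if cv2.contourArea(k)>1500:
        P=np.array([cast("wrist",q[0],.05,i) for q in k])[:,:2].astype(np.float32)
        e=cv2.fitEllipse(P);(c,r)=cv2.minEnclosingCircle(P)
        print(cv2.boundingRect(k),"ell",e,"mec",c,r)
E
```

```text
(260, 104, 69, 118) ell ((0.5509464740753174, 0.19914698600769043), (0.05574246868491173, 0.11728551238775253), 87.00741577148438) mec (0.5479917526245117, 0.19790834188461304) 0.06993283331394196
```

View pics/w1.png

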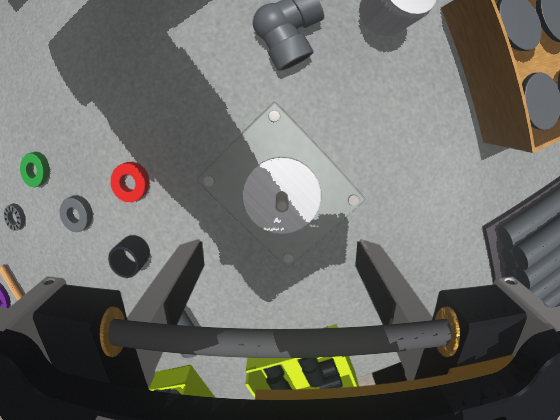

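Wrist view: jig at (281,197), with bolts at (274,116), (208,181), (354,200) and (288,258), and the pin at (281,200). I'll average the bolts and plate edge for the jig centre, and measure the ring and others in the same image.

```bash
python3 - <<'E'
from h import *
i=ctrl.camera_info("wrist"); b=cv2.imread("pics/w1.png"); g=cv2.cvtColor(b,cv2.COLOR_BGR2GRAY)
B=[]
for u,v in((274,116),(208,181),(354,200),(288,258)):
    p=g[v-9:v+10,u-9:u+10].astype(float); w=np.clip(p-np.median(p)-8,0,None); y,x=np.mgrid[-9:10,-9:10]
    uv=(u+(w*x).sum()/w.sum(),v+(w*y).sum()/w.sum()); B.append(cast("wrist",uv,.014,i)); 
B=np.array(B)[:,:2]; print(B.round(4),B.mean(0),"diag mids",(B[0]+B[3])/2,(B[1]+B[2])/2, np.linalg.norm(B[0]-B[3]),np.linalg.norm(B[1]-B[2]))
# plate edge: radial profile, strongest gradient near expected radius
c0=np.array([281,196.]);pts=[]
for a in np.radians(np.arange(0,360,6)):
    r=np.arange(32,48,.5); xs=(c0[0]+r*np.cos(a)).astype(np.float32);ys=(c0[1]+r*np.sin(a)).astype(np.float32)
    pr=cv2.remap(cv2.GaussianBlur(g,(0,0),1),xs[None],ys[None],cv2.INTER_LINEAR)[0].astype(float)
    d=np.gradient(pr);k=np.argmin(d); pts.append(cast("wrist",(xs[k],ys[k]),.05,i)[:2])
P=np.array(pts)
c=P.mean(0)
for _ in range(10):
    A=np.c_[2*P,np.ones(len(P))];s=np.linalg.lstsq(A,(P**2).sum(1),rcond=None)[0];c=s[:2];r=np.sqrt(s[2]+c@c)
    e=abs(np.linalg.norm(P-c,axis=1)-r);P=P[e<max(2.5*np.median(e),.0015)]
print("plate",c,r,len(P),e.max())
cv2.imwrite("pics/c1.png",cv2.resize(b[150:245,235:330],None,fx=6,fy=6,interpolation=cv2.INTER_CUBIC))
E
```

```text
[[0.4891 0.1991]
 [0.5344 0.0925]
 [0.6247 0.2549]
 [0.6697 0.1482]] [0.57946177 0.17367456] diag mids [0.57937517 0.1736612 ] [0.57954837 0.17368792] 0.18769210365071679 0.18580233231267468
plate [0.57809749 0.17352182] 0.044425824203091886 56 0.0009028587668289123
```

View pics/c1.png

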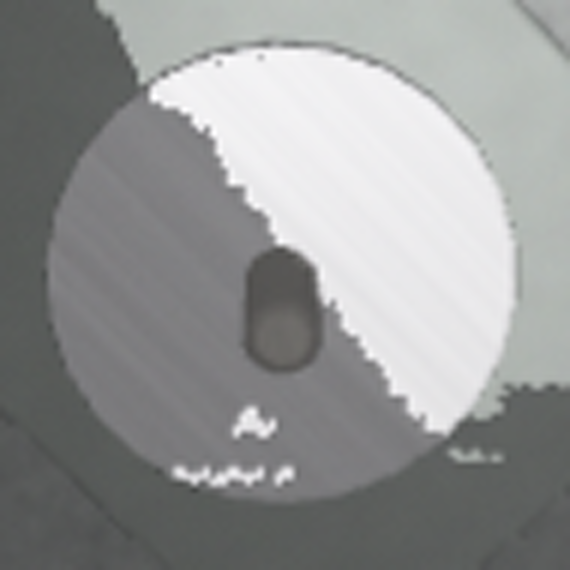

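move_arm([
  [-0.005,-0.04,0.01,0,0,0],
  [-0.01,-0.08,0.02,0,0,0],
  [-0.015,-0.12,0.03,0,0,0],
  [-0.02,-0.16,0.04,0,0,0],
  [-0.025,-0.2,0.05,0,0,0],
], fingers=0.5)

```text
time_s: 1.82
ee_pos: [0.518, -0.0198, 0.1803]
eef_rot: [3.141, 0.001, 2.768]
force: [1.4, -0.3, 0.2]
grip_width: 0.0707
```

move_arm([
  [-0.005,-0.04,0.01,0,0,0],
  [-0.01,-0.08,0.02,0,0,0],
  [-0.016,-0.103,0.03,0,0,0],
  [-0.016,-0.103,0.03,0,0,0],
  [-0.016,-0.103,0.03,0,0,0],
])

```text
time_s: 2.23
ee_pos: [0.4959, -0.121, 0.1503]
eef_rot: [3.141, -0.0, 2.765]
force: [0.5, 1.3, -0.2]
grip_width: 0.0706
```

```bash
cat >> h.py <<'E'
def disc(img,i,c0,rlo,rhi,z,pol=-1):
    "circle fit (world) to the strongest radial edge about pixel c0"
    g=cv2.GaussianBlur(cv2.cvtColor(img,cv2.COLOR_BGR2GRAY),(0,0),1.2);pts=[]
    for a in np.radians(np.arange(0,360,5)):
        r=np.arange(rlo,rhi,.5);xs=(c0[0]+r*np.cos(a)).astype(np.float32);ys=(c0[1]+r*np.sin(a)).astype(np.float32)
        d=pol*np.gradient(cv2.remap(g,xs[None],ys[None],cv2.INTER_LINEAR)[0].astype(float));k=np.argmax(d)
        pts.append(cast("wrist",(xs[k],ys[k]),z,i)[:2])
    P=np.array(pts)
    for _ in range(10):
        s=np.linalg.lstsq(np.c_[2*P,np.ones(len(P))],(P**2).sum(1),rcond=None)[0];c=s[:2];r=np.sqrt(s[2]+c@c)
        e=abs(np.linalg.norm(P-c,axis=1)-r);P=P[e<=max(2*np.median(e),.001)]
    return c.round(4),round(r*1000,1),len(P)
E
python3 - <<'E'
from h import *
o=ctrl.get_obs();print(o["ee_pos"],o["eef_rot"],o["grip_width"])
i=ctrl.camera_info("wrist"); b=snap("wrist","w2.png")
E
```

```text
[ 0.49594886 -0.12102508  0.15032764] [ 3.14146822e+00 -3.73429270e-04  2.76524782e+00] 0.07061611472680426
```

View pics/w2.png

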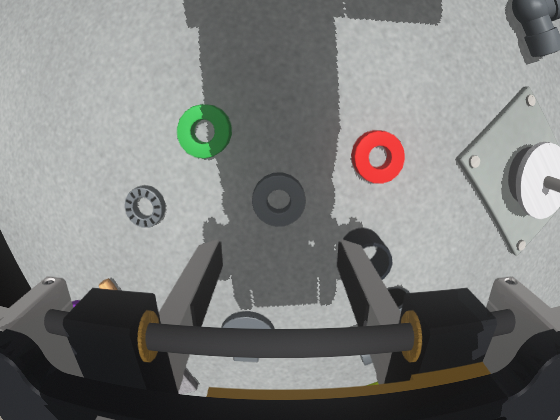

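Ring at (279,199), grate at (145,206) and part of the cap at (247,325). The right finger comes down beside the coupling at (372,250), so I must check clearance.

```bash
python3 - <<'E'
from h import *
i=ctrl.camera_info("wrist"); b=cv2.imread("pics/w2.png")
print("ring out",disc(b,i,(279,199),20,34,.018,1),"hole",disc(b,i,(279,199),6,16,.018,-1))
print("grate",disc(b,i,(145,206),14,27,.014,1),disc(b,i,(146,207),4,15,.014,-1))
print("coupling approx (top rim)",cast("wrist",(374,247),.045,i)[:2])
P=disc(b,i,(279,199),20,34,.018,1)[0]; go(P[0],P[1],.004,2.766)
j=dict(i)
E
```

```text
ring out (array([ 0.4965, -0.123 ]), np.float64(27.2), 68) hole (array([ 0.4957, -0.1229]), np.float64(10.0), 69)
grate (array([ 0.4513, -0.2597]), np.float64(24.2), 61) (array([ 0.4515, -0.2581]), np.float64(9.6), 50)
coupling approx (top rim) [ 0.56871567 -0.05059999]
shift [-0.001  -0.0025  0.1467] turn [0.    0.001 0.001] t 2.28 q [-0.31  0.27  1.7   0.    1.18 -1.51]
```

move_arm([
  [-0.001,-0.0025,0.04,0,0,0],
  [-0.001,-0.0025,0.08,0,0,0],
  [-0.001,-0.0025,0.115,0,0,0],
  [-0.001,-0.0025,0.135,0,0,0],
  [-0.001,-0.0025,0.146,0,0,0],
])

```text
time_s: 2.7
ee_pos: [0.4957, -0.122, 0.0023]
eef_rot: [-3.142, -0.003, 2.768]
force: [0.3, -0.2, -0.1]
grip_width: 0.0707
```

move_arm([
  [0,0,0,0,0,0],
  [0,0,0,0,0,0],
  [0,0,0,0,0,0],
  [0,0,0,0,0,0],
  [0,0,0,0,0,0],
], fingers=-1, grip_force=25)

```text
time_s: 3.12
ee_pos: [0.4972, -0.1241, 0.0058]
eef_rot: [3.141, 0.002, 2.766]
force: [-0.7, 2.7, 7.1]
grip_width: 0.056
```

move_arm([
  [0,0,-0.005,0,0,0],
  [0,0,-0.03,0,0,0],
  [0,0,-0.065,0,0,0],
  [0,0,-0.1,0,0,0],
  [0,0,-0.13,0,0,0],
])

```text
time_s: 3.53
ee_pos: [0.4964, -0.1241, 0.1373]
eef_rot: [3.142, 0.001, 2.766]
force: [0.5, -0.0, -0.3]
grip_width: 0.0563
```

```bash
python3 - <<'E'
from h import *
go(.5785,.1737,.134,2.766)
E
```

```text
shift [0.0329 0.3072 0.0032] turn [ 0.     0.003 -0.001] t 3.53 q [-0.32  0.28  1.71 -0.    1.15 -1.51]
```

```bash
python3 - <<'E'
from h import *
o=ctrl.get_obs();print(o["ee_pos"],o["grip_width"],o["force"])
b=snap("wrist","w3.png");cv2.imwrite("pics/c3.png",cv2.resize(b[100:300,150:410],None,fx=3,fy=3,interpolation=cv2.INTER_CUBIC))
E
```

```text
[ 0.49635239 -0.12413213  0.13725294] 0.05626069278835359 [ 0.49707952 -0.0046005  -0.26293879]
```

View pics/c3.png

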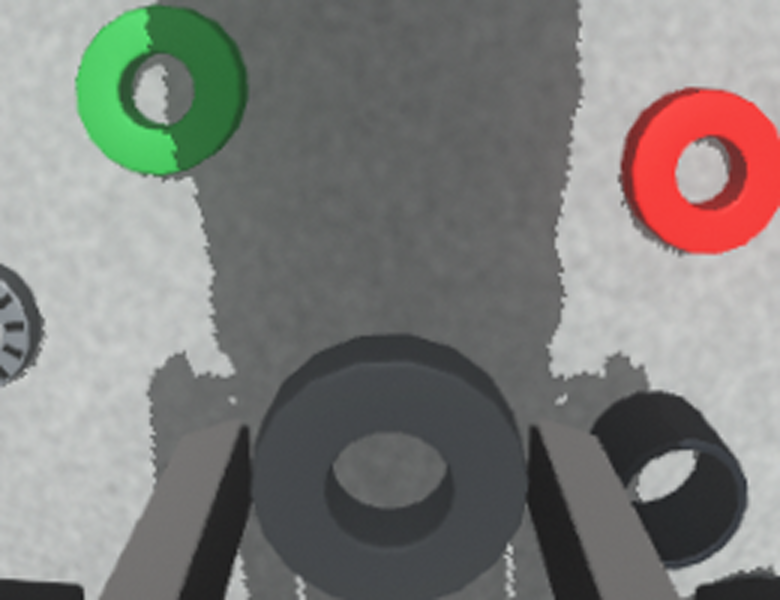

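The ring hangs level between the fingertips, its hole at (388,470) in the crop. Carrying it to the pin.

move_arm([
  [0.004,0.04,0,0,0,0],
  [0.008,0.08,0,0,0,0],
  [0.013,0.12,0,0,0,0],
  [0.017,0.16,0,0,0,0],
  [0.021,0.2,0,0,0,0],
])

```text
time_s: 4.0
ee_pos: [0.5504, 0.0715, 0.1349]
eef_rot: [3.141, 0.001, 2.765]
force: [1.3, -0.0, -0.6]
grip_width: 0.056
```

move_arm([
  [0.004,0.04,0,0,0,0],
  [0.008,0.075,0,0,0,0],
  [0.012,0.107,0,0,0,0],
  [0.012,0.107,0,0,0,0],
  [0.012,0.107,0,0,0,0],
])

```text
time_s: 4.42
ee_pos: [0.5781, 0.1748, 0.1342]
eef_rot: [-3.141, -0.0, 2.768]
force: [0.5, -0.6, -0.7]
grip_width: 0.0558
```

```bash
python3 - <<'E'
from h import *
go(.5785,.1737,.056,2.766)
i=ctrl.camera_info("wrist"); b=snap("wrist","w4.png");o=ctrl.get_obs();print(o["ee_pos"],o["force"])
print("pin from w1 tip",0)
cv2.imwrite("pics/c4.png",cv2.resize(b[100:300,150:410],None,fx=3,fy=3,interpolation=cv2.INTER_CUBIC))
E
```

```text
shift [-0.0008 -0.0008  0.0782] turn [-0.001 -0.     0.004] t 4.42 q [ 0.23  0.48  1.44 -0.    1.22 -0.96]
[0.57808733 0.17355622 0.13428019] [-0.03357332 -0.5201293   0.47256204]
pin from w1 tip 0
```

View pics/c4.png

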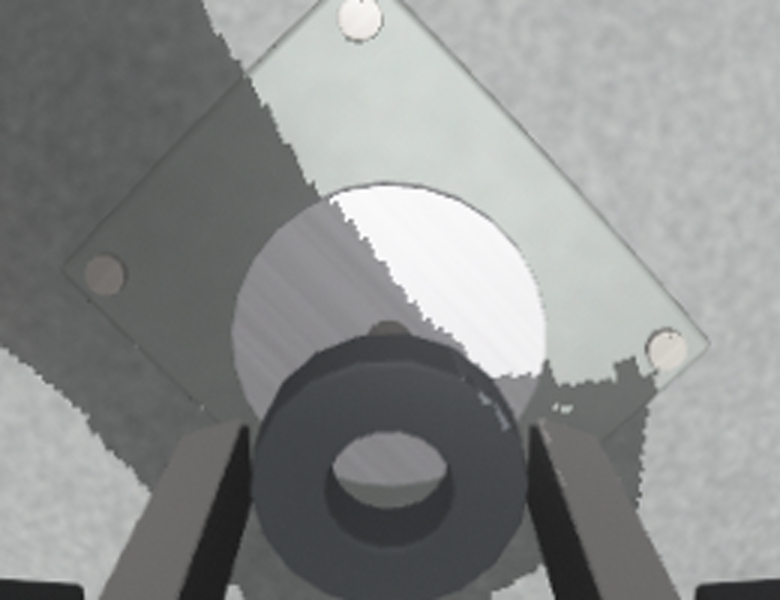

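The pin's foot shows at (388,330), in line with the ring's hole at (388,470). Lowering.

move_arm([
  [0,0,0.02,0,0,0],
  [0,0,0.04,0,0,0],
  [0,0,0.06,0,0,0],
  [0,0,0.075,0,0,0],
  [0,0,0.075,0,0,0],
])

```text
time_s: 4.88
ee_pos: [0.5771, 0.1718, 0.0569]
eef_rot: [-3.139, -0.003, 2.764]
force: [-0.2, 0.3, -0.5]
grip_width: 0.056
```

move_arm([
  [0,0,0.001,0,0,0],
  [0,0,0.002,0,0,0],
  [0,0,0.003,0,0,0],
  [0,0,0.0035,0,0,0],
  [0,0,0.0035,0,0,0],
])

```text
time_s: 5.3
ee_pos: [0.5785, 0.1736, 0.0564]
eef_rot: [3.141, 0.001, 2.766]
force: [-0.5, 0.3, 0.1]
grip_width: 0.0563
```

move_arm([
  [0,0,0.0005,0,0,0],
  [0,0,0.001,0,0,0],
  [0,0,0.0015,0,0,0],
  [0,0,0.0015,0,0,0],
  [0,0,0.0015,0,0,0],
])

```text
time_s: 5.72
ee_pos: [0.5785, 0.1737, 0.0547]
eef_rot: [3.141, 0.0, 2.766]
force: [-2.1, -0.4, 5.2]
grip_width: 0.056
```

Contact at about 5 N. Releasing and lifting.

move_arm([
  [0,0,-0.001,0,0,0],
  [0,0,-0.001,0,0,0],
  [0,0,-0.001,0,0,0],
  [0,0,-0.001,0,0,0],
  [0,0,-0.001,0,0,0],
], fingers=0.5)

```text
time_s: 6.13
ee_pos: [0.5783, 0.1736, 0.0552]
eef_rot: [-3.141, -0.0, 2.766]
force: [0.1, -0.8, -0.5]
grip_width: 0.0705
```

move_arm([
  [0,0,-0.01,0,0,0],
  [0,0,-0.045,0,0,0],
  [0,0,-0.085,0,0,0],
  [0,0,-0.125,0,0,0],
  [0,0,-0.145,0,0,0],
])

```text
time_s: 6.55
ee_pos: [0.5793, 0.1739, 0.2064]
eef_rot: [3.138, 0.005, 2.766]
force: [0.1, -0.0, 1.1]
grip_width: 0.0701
```

```bash
python3 - <<'E'
from h import *
i=ctrl.camera_info("wrist"); b=snap("wrist","w5.png");o=ctrl.get_obs();print(o["ee_pos"],o["force"],o["grip_width"])
cv2.imwrite("pics/c5.png",cv2.resize(b[110:290,160:400],None,fx=3,fy=3,interpolation=cv2.INTER_CUBIC))
go(.4513,-.259,.20,2.766)
E
```

```text
[0.58007784 0.17407582 0.20885076] [1.02408722 0.10575779 3.24098389] 0.07036456590988745
shift [-0.0391 -0.4502  0.0066] turn [ 0.011  0.015 -0.   ] t 6.6 q [ 0.23  0.42  1.36  0.    1.36 -0.96]
```

View pics/c5.png

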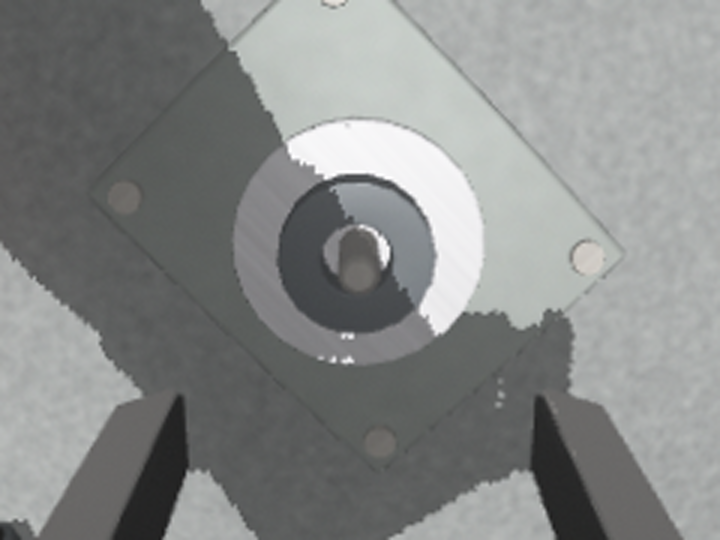

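Ring sits flat and concentric: pin at (358,255), ring centre about (357,252). On to the grate.

move_arm([
  [-0.004,-0.04,0,0,0,0],
  [-0.007,-0.08,0,0,0,0],
  [-0.011,-0.12,0,0,0,0],
  [-0.014,-0.16,0,0,0,0],
  [-0.018,-0.2,0,0,0,0],
])

```text
time_s: 7.02
ee_pos: [0.5206, -0.0205, 0.2008]
eef_rot: [3.141, 0.0, 2.766]
force: [0.1, 0.0, -0.9]
grip_width: 0.0702
```

move_arm([
  [-0.004,-0.04,0.01,0,0,0],
  [-0.007,-0.08,0.02,0,0,0],
  [-0.011,-0.12,0.03,0,0,0],
  [-0.014,-0.16,0.04,0,0,0],
  [-0.018,-0.199,0.05,0,0,0],
])

```text
time_s: 7.43
ee_pos: [0.4643, -0.2125, 0.1505]
eef_rot: [-3.141, 0.001, 2.766]
force: [0.9, -0.1, 0.8]
grip_width: 0.0706
```

move_arm([
  [-0.002,-0.03,0,0,0,0],
  [-0.0045,-0.05,0,0,0,0],
  [-0.0045,-0.05,0,0,0,0],
  [-0.0045,-0.05,0,0,0,0],
  [-0.0045,-0.05,0,0,0,0],
])

```text
time_s: 7.85
ee_pos: [0.4514, -0.2583, 0.1506]
eef_rot: [3.141, 0.0, 2.766]
force: [-0.1, 0.8, -0.0]
grip_width: 0.0703
```

```bash
cat >> h.py <<'E'
def proj(P,i):
    K=np.array([[i["fx"],0,i["cx"]],[0,i["fy"],i["cy"]],[0,0,1.]])
    return cv2.fisheye.projectPoints(np.array(P,float).reshape(1,-1,3),np.array(i["rvec"],float).reshape(3,1),np.array(i["tvec"],float).reshape(3,1),K,np.zeros(4))[0][0]
E
python3 - <<'E'
from h import *
i=ctrl.camera_info("wrist"); b=snap("wrist","w6.png");o=ctrl.get_obs();print(o["ee_pos"],o["force"],o["grip_width"])
c=proj([.4513,-.259,.014],i)[0];print(c)
for _ in range(3):
    r=disc(b,i,c,16,31,.014,1);print(r);c=proj([*r[0],.014],i)[0]
h=disc(b,i,c,6,17,.014,-1);print("hole",h)
go(*r[0],.004,2.766)
cc=proj([.6443,-.2218,.012],i)[0];print("cap px",cc)
E
```

```text
[ 0.45154593 -0.25802312  0.15057123] [-0.25200014  0.26836372 -0.04765936] 0.07061658922214427
[280.1362799  197.82279018]
(array([ 0.4491, -0.2634]), np.float64(23.0), 59)
(array([ 0.4481, -0.2651]), np.float64(24.5), 41)
(array([ 0.4482, -0.2653]), np.float64(24.6), 44)
hole (array([ 0.4488, -0.2629]), np.float64(10.5), 67)
shift [ 0.0005 -0.008   0.1466] turn [0.    0.    0.001] t 7.9 q [-0.59  0.29  1.67  0.    1.18 -1.79]
cap px [365.02389446 327.75314927]
```

```bash
python3 - <<'E'
from h import *
b=cv2.imread("pics/w6.png")
cv2.imwrite("pics/c6.png",b)
E
```

```text
(no output)
```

View pics/c6.png

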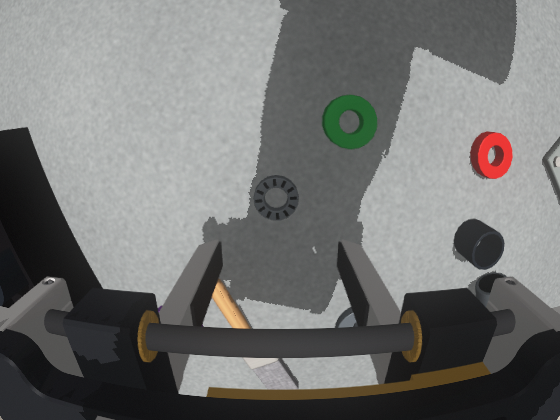

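Grate at (276,198), half in shadow, which upset the fit. The brush handle tip at (217,285) is the nearest obstacle.

```bash
python3 - <<'E'
from h import *
i=ctrl.camera_info("wrist"); b=cv2.imread("pics/w6.png")
print(disc(b,i,(276.5,197.7),18,27,.014,1),disc(b,i,(276.5,197.7),8,15,.014,-1))
G=cast("wrist",(276.5,197.7),.014,i);H=cast("wrist",(217,284),.015,i);print(G,H)
d=H-G;y=2.766;print("handle in tool xy",d[0]*np.cos(y)+d[1]*np.sin(y),d[0]*np.sin(y)-d[1]*np.cos(y))
go(G[0],G[1],.004,2.766)
E
```

```text
(array([ 0.4494, -0.2631]), np.float64(23.1), 63) (array([ 0.449 , -0.2625]), np.float64(10.5), 66)
[ 0.44999174 -0.26209176  0.014     ] [ 0.51781154 -0.36073681  0.015     ]
handle in tool xy -0.09927747136110107 -0.0668906170230416
shift [-0.     -0.0044  0.1466] turn [0.    0.    0.001] t 7.9 q [-0.59  0.29  1.67  0.    1.18 -1.79]
```

move_arm([
  [0,-0.0045,0.04,0,0,0],
  [0,-0.0045,0.08,0,0,0],
  [0,-0.0045,0.115,0,0,0],
  [0,-0.0045,0.135,0,0,0],
  [0,-0.0045,0.146,0,0,0],
])

```text
time_s: 8.32
ee_pos: [0.4489, -0.2613, 0.0018]
eef_rot: [3.141, -0.004, 2.767]
force: [0.1, -0.3, -0.3]
grip_width: 0.0706
```

move_arm([
  [0,0,0,0,0,0],
  [0,0,0,0,0,0],
  [0,0,0,0,0,0],
  [0,0,0,0,0,0],
  [0,0,0,0,0,0],
], fingers=-1, grip_force=25)

```text
time_s: 8.73
ee_pos: [0.4505, -0.2635, 0.0059]
eef_rot: [-3.141, 0.003, 2.766]
force: [0.8, 1.9, 7.8]
grip_width: 0.0474
```

move_arm([
  [0,0,0,0,0,0],
  [0,0,-0.02,0,0,0],
  [0,0,-0.06,0,0,0],
  [0,0,-0.1,0,0,0],
  [0,0,-0.14,0,0,0],
])

```text
time_s: 9.15
ee_pos: [0.4493, -0.2629, 0.1468]
eef_rot: [-3.141, 0.0, 2.766]
force: [-0.5, -0.4, -0.7]
grip_width: 0.0471
```

```bash
python3 - <<'E'
from h import *
import time
i=ctrl.camera_info("wrist"); b=snap("wrist","w7.png");o=ctrl.get_obs();print(o["ee_pos"],o["force"],o["grip_width"])
p=o["ee_pos"].copy();z=p[2]+.01
c=proj([p[0],p[1],z],i)[0];print(c,disc(b,i,c,6,25,z,-1))
go(.5785,.1737,.15,2.766)
E
```

```text
[ 0.45187543 -0.26462109  0.15491032] [ 0.93031282 -0.77122498  7.68980143] 0.04724719830837266
[281.20843545 272.66394564] (array([ 0.4474, -0.2633]), np.float64(10.4), 34)
shift [0.0431 0.4542 0.0033] turn [-0.005  0.021 -0.   ] t 9.2 q [-0.6   0.28  1.67 -0.    1.18 -1.79]
```

move_arm([
  [0.004,0.04,0,0,0,0],
  [0.007,0.08,0,0,0,0],
  [0.011,0.12,0,0,0,0],
  [0.014,0.16,0,0,0,0],
  [0.018,0.2,0,0,0,0],
])

```text
time_s: 9.62
ee_pos: [0.5066, -0.0687, 0.1451]
eef_rot: [3.141, 0.002, 2.765]
force: [1.0, -0.6, -0.4]
grip_width: 0.0471
```

move_arm([
  [0.004,0.04,0,0,0,0],
  [0.007,0.08,0,0,0,0],
  [0.011,0.12,0,0,0,0],
  [0.014,0.16,0,0,0,0],
  [0.018,0.2,0,0,0,0],
])

```text
time_s: 10.03
ee_pos: [0.5633, 0.1243, 0.145]
eef_rot: [3.141, 0.001, 2.766]
force: [1.1, -1.4, 0.3]
grip_width: 0.047
```

move_arm([
  [0.002,0.03,0,0,0,0],
  [0.004,0.053,0,0,0,0],
  [0.004,0.053,0,0,0,0],
  [0.004,0.053,0,0,0,0],
  [0.004,0.053,0,0,0,0],
])

```text
time_s: 10.45
ee_pos: [0.5785, 0.1725, 0.1445]
eef_rot: [-3.142, 0.0, 2.766]
force: [0.2, -0.7, -1.3]
grip_width: 0.0472
```

```bash
python3 - <<'E'
from h import *
i=ctrl.camera_info("wrist"); b=snap("wrist","w8.png");o=ctrl.get_obs();print(o["ee_pos"],o["force"],o["grip_width"])
go(.5785,.1737,.074,2.766)
p=o["ee_pos"];z=p[2]+.01
c=proj([p[0],p[1],z],i)[0];print(c,disc(b,i,c,8,25,z,-1))
cv2.imwrite("pics/c8.png",cv2.resize(b[130:330,150:410],None,fx=3,fy=3,interpolation=cv2.INTER_CUBIC))
E
```

```text
[0.5785288  0.17209944 0.14459072] [ 0.37841435 -0.34693288 -0.45591864] 0.04719780673818395
shift [0.0006 0.0015 0.0706] turn [ 0.     0.001 -0.002] t 10.5 q [ 0.23  0.47  1.43 -0.    1.24 -0.97]
[281.68396957 261.79183459] (array([0.5737, 0.1726]), np.float64(9.8), 52)
```

View pics/c8.png

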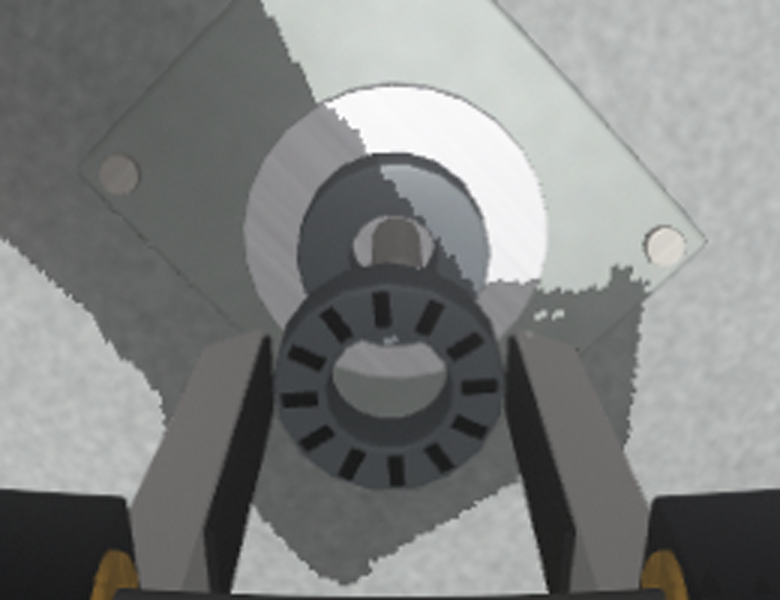

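Grate is held level, its slot ring centred at about (389,391), with ring and pin in line behind at (395,240). Lowering it with a 1.5 mm side trim.

move_arm([
  [0,0.0015,0.01,0,0,0],
  [0,0.0015,0.03,0,0,0],
  [0,0.0015,0.05,0,0,0],
  [0,0.0015,0.066,0,0,0],
  [0,0.0015,0.068,0,0,0],
])

```text
time_s: 10.92
ee_pos: [0.578, 0.1733, 0.0733]
eef_rot: [-3.139, -0.003, 2.765]
force: [-3.2, -0.8, 3.8]
grip_width: 0.0475
```

move_arm([
  [0,0,0.001,0,0,0],
  [0,0,0.002,0,0,0],
  [0,0,0.003,0,0,0],
  [0,0,0.0035,0,0,0],
  [0,0,0.0035,0,0,0],
])

```text
time_s: 11.33
ee_pos: [0.5796, 0.1743, 0.0737]
eef_rot: [3.141, 0.001, 2.766]
force: [-0.5, -1.5, 4.7]
grip_width: 0.0472
```

move_arm([
  [0,0,-0.0005,0,0,0],
  [0,0,-0.0005,0,0,0],
  [0,0,-0.0005,0,0,0],
  [0,0,-0.0005,0,0,0],
  [0,0,-0.0005,0,0,0],
], fingers=0.4)

```text
time_s: 11.75
ee_pos: [0.5791, 0.1744, 0.0732]
eef_rot: [-3.142, -0.0, 2.766]
force: [-0.6, 0.9, -0.1]
grip_width: 0.0657
```

move_arm([
  [0,0,-0.01,0,0,0],
  [0,0,-0.045,0,0,0],
  [0,0,-0.085,0,0,0],
  [0,0,-0.125,0,0,0],
  [0,0,-0.145,0,0,0],
])

```text
time_s: 12.17
ee_pos: [0.58, 0.1746, 0.2245]
eef_rot: [3.138, 0.005, 2.766]
force: [-0.1, 0.5, -0.3]
grip_width: 0.0658
```

move_arm([
  [0,0,0,0,0,0],
  [0,0,0,0,0,0],
  [0,0,0,0,0,0],
  [0,0,0,0,0,0],
  [0,0,0,0,0,0],
])

```text
time_s: 12.58
ee_pos: [0.5788, 0.1743, 0.2171]
eef_rot: [-3.14, -0.002, 2.766]
force: [-0.1, -0.1, 0.2]
grip_width: 0.0657
```

```bash
python3 - <<'E'
from h import *
i=ctrl.camera_info("wrist"); b=snap("wrist","w9.png");o=ctrl.get_obs();print(o["ee_pos"],o["force"],o["grip_width"])
P=np.array([.5785,.1737])
for n,z,w in(("plate",.05,45),("ring",.068,27),("grate",.082,23)):
    c=proj([*P,z],i)[0];e=proj([P[0]+w/1e3,P[1],z],i)[0];R=np.linalg.norm(e-c)
    print(n,c.round(1),R.round(1),disc(b,i,c,R-5,R+5,z,-1 if n=="plate" else 1))
c=proj([*P,.09],i)[0];print("pin exp px",c)
cv2.imwrite("pics/c9.png",cv2.resize(b[110:290,160:400],None,fx=3,fy=3,interpolation=cv2.INTER_CUBIC))
go(.6443,-.2218,.2,2.766)
E
```

```text
[0.57886125 0.17429999 0.21727017] [ 0.96066723 -0.10007709  0.4245985 ] 0.06597972382847118
plate [280.3 190.9] 38.9 (array([0.5783, 0.173 ]), np.float64(44.4), 67)
ring [280.4 194.8] 24.8 (array([0.5766, 0.1728]), np.float64(27.0), 51)
grate [280.4 198.2] 22.0 (array([0.5778, 0.1732]), np.float64(23.6), 50)
pin exp px [280.41575054 200.2673185 ]
shift [-0.2063 -0.3444  0.0173] turn [-0.002 -0.003 -0.   ] t 12.63 q [ 0.23  0.42  1.34  0.    1.39 -0.96]
```

View pics/c9.png

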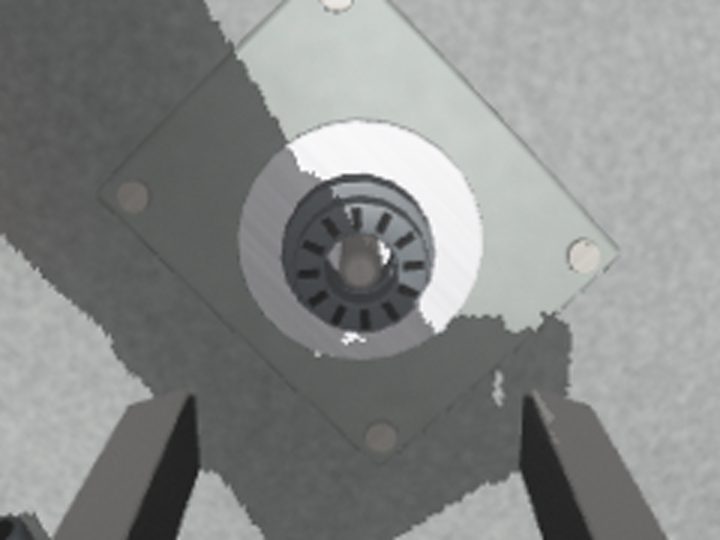

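The grate lies on the ring around the pin, all concentric at about (358,258). Now the cap.

move_arm([
  [-0.02,-0.033,0,0,0,0],
  [-0.04,-0.067,0,0,0,0],
  [-0.06,-0.1,0,0,0,0],
  [-0.08,-0.133,0,0,0,0],
  [-0.1,-0.167,0,0,0,0],
])

```text
time_s: 13.05
ee_pos: [0.6108, -0.0194, 0.2178]
eef_rot: [-3.141, -0.001, 2.766]
force: [-0.4, 0.2, -0.2]
grip_width: 0.0657
```

move_arm([
  [-0.02,-0.033,0.008,0,0,0],
  [-0.04,-0.067,0.016,0,0,0],
  [-0.06,-0.1,0.024,0,0,0],
  [-0.08,-0.133,0.032,0,0,0],
  [-0.1,-0.167,0.04,0,0,0],
])

```text
time_s: 13.47
ee_pos: [0.6425, -0.2115, 0.1773]
eef_rot: [3.142, -0.001, 2.766]
force: [-0.1, -0.3, 0.3]
grip_width: 0.0661
```

move_arm([
  [-0.006,-0.01,0.01,0,0,0],
  [-0.006,-0.01,0.015,0,0,0],
  [-0.006,-0.01,0.015,0,0,0],
  [-0.006,-0.01,0.015,0,0,0],
  [-0.006,-0.01,0.015,0,0,0],
])

```text
time_s: 13.88
ee_pos: [0.6449, -0.2197, 0.1641]
eef_rot: [3.141, 0.001, 2.767]
force: [-0.1, 0.2, 0.4]
grip_width: 0.0657
```

```bash
python3 - <<'E'
from h import *
i=ctrl.camera_info("wrist"); b=snap("wrist","w10.png");o=ctrl.get_obs();print(o["ee_pos"],o["force"],o["grip_width"])
import pickle;pickle.dump((i,o),open("w10.pkl","wb"))
c=proj([.6443,-.2218,.014],i)[0];print(c)
for _ in range(3):
    r=disc(b,i,c,24,42,.014,1);print(r);c=proj([*r[0],.014],i)[0]
print("px",c)
cv2.imwrite("pics/c10.png",cv2.resize(b[140:260,200:360],None,fx=5,fy=5,interpolation=cv2.INTER_CUBIC))
E
```

```text
[ 0.64495113 -0.21984518  0.16433851] [ 0.43390533  1.26720936 -0.59077376] 0.06577319253091651
[278.72833219 194.49990831]
(array([ 0.645 , -0.2245]), np.float64(34.8), 51)
(array([ 0.6454, -0.2245]), np.float64(35.0), 56)
(array([ 0.6454, -0.2249]), np.float64(35.3), 52)
px [276.35435782 196.50074145]
```

View pics/c10.png

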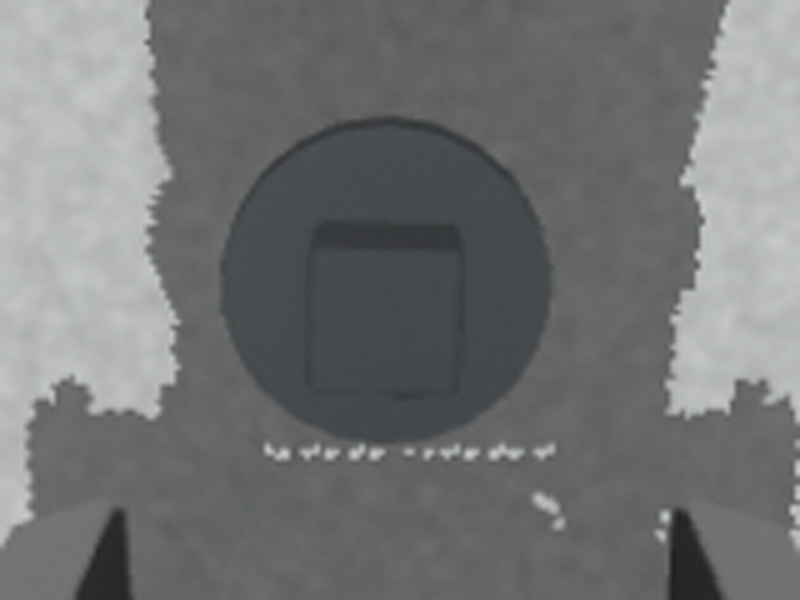

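Luckily the head is nearly square to the fingers: top-face corners at about (311,246), (463,248), (460,397) and (307,391) in the crop.

```bash
python3 - <<'E'
from h import *
import pickle;i,o=pickle.load(open("w10.pkl","rb"))
C=np.array([(311,246),(463,248),(460,397),(307,391)])
uv=(C+.5)/5-.5+[200,140]
P=np.array([cast("wrist",q,.04,i)[:2] for q in uv]);print(P.round(4),"ctr",P.mean(0).round(4),"sides",np.linalg.norm(P-np.roll(P,-1,0),axis=1).round(4))
for k in range(4):
    d=P[(k+1)%4]-P[k];print("edge dir deg mod 90",np.degrees(np.arctan2(d[1],d[0]))%90)
print("yaw mod 90",np.degrees(2.766)%90)
c=P.mean(0)
b=cv2.imread("pics/w10.png");c2=disc(b,i,(276.4,196.5),28,38,.014,1)[0];print(c2)
go(*((c2+c)/2),.02,2.766)
# pin tip in w9-like terms
w=cv2.imread("pics/w9.png");g=cv2.cvtColor(w,cv2.COLOR_BGR2GRAY);print(g[186:210:2,266:294:2])
E
```

```text
[[ 0.6271 -0.2325]
 [ 0.6381 -0.2055]
 [ 0.666  -0.2167]
 [ 0.6539 -0.2443]] ctr [ 0.6463 -0.2247] sides [0.0291 0.0301 0.0301 0.0292]
edge dir deg mod 90 67.77579590732506
edge dir deg mod 90 68.07457914226333
edge dir deg mod 90 66.20794286291239
edge dir deg mod 90 66.19519134738252
yaw mod 90 68.4801261331857
[ 0.6453 -0.2246]
shift [-0.0024 -0.0042  0.1443] turn [0.    0.002 0.003] t 13.93 q [-0.38  0.63  1.14  0.    1.37 -1.58]
[[ 77  75  46  59  79  77  62 110 131 128  59  91 141 145]
 [ 76  75  58  61  76  82  84  90  97  89 121 133 137 139]
 [ 76  76  74  83  84  88  89  89 106  99 169 126 132  82]
 [ 43  64  80 131  84  87  89  88  88  97 157 156 113  92]
 [ 46  74 137 133  83  87  93  95  93  88 152 239  99 129]
 [ 74  72 132 133  87  96 103 108 104  92  95 235  69 106]
 [ 72  60  83 129  93 106 110 111 114  99  91  75  71  80]
 [ 55  62  58  77  90 110 111 111 113 108  81  64 114  92]
 [ 66  65  58  61  83 109 110 109 112  98  74  67  76  83]
 [ 73  71  59  61  67  88 105 105  98  81  71  70  63  80]
 [ 69  62  67  59  66  67  77  77  77  78  67  62  71  63]
 [ 36  41  74  67  60  60  60  60  62  61  62  71  77  77]]
```

move_arm([
  [-0.002,-0.004,0.04,0,0,0.02],
  [-0.002,-0.004,0.08,0,0,0.04],
  [-0.002,-0.004,0.11,0,0,0.045],
  [-0.002,-0.004,0.13,0,0,0.045],
  [-0.002,-0.004,0.144,0,0,0.045],
])

```text
time_s: 14.35
ee_pos: [0.6444, -0.2244, 0.0174]
eef_rot: [3.142, -0.002, 2.743]
force: [0.3, 0.3, 0.2]
grip_width: 0.0658
```

move_arm([
  [0,0,0,0,0,0],
  [0,0,0,0,0,0],
  [0,0,0,0,0,0],
  [0,0,0,0,0,0],
  [0,0,0,0,0,0],
], fingers=-1, grip_force=50)

```text
time_s: 14.77
ee_pos: [0.6456, -0.2259, 0.0209]
eef_rot: [3.142, 0.002, 2.742]
force: [0.3, -0.5, -1.2]
grip_width: 0.0358
```

move_arm([
  [0,0,0,0,0,0],
  [0,0,0,0,0,0],
  [0,0,-0.02,0,0,0],
  [0,0,-0.06,0,0,0],
  [0,0,-0.1,0,0,0],
])

```text
time_s: 15.18
ee_pos: [0.644, -0.2254, 0.1193]
eef_rot: [-3.141, -0.003, 2.742]
force: [0.6, -0.5, 0.2]
grip_width: 0.0298
```

move_arm([
  [0,0,-0.015,0,0,0],
  [0,0,-0.03,0,0,0],
  [0,0,-0.03,0,0,0],
  [0,0,-0.03,0,0,0],
  [0,0,-0.03,0,0,0],
])

```text
time_s: 15.6
ee_pos: [0.6444, -0.2255, 0.1478]
eef_rot: [-3.142, -0.002, 2.742]
force: [-0.5, -0.6, -1.1]
grip_width: 0.0293
```

```bash
python3 - <<'E'
from h import *
i=ctrl.camera_info("wrist"); b=snap("wrist","w11.png");o=ctrl.get_obs();print(o["ee_pos"],o["eef_rot"],o["force"],o["grip_width"])
p=o["ee_pos"];z=p[2]-.006
c=proj([p[0],p[1],z],i)[0];e=proj([p[0]+.035,p[1],z],i)[0];R=np.linalg.norm(e-c);print(c,R)
for pol in(1,-1): print(disc(b,i,c,R-8,R+8,z,pol))
go(.5785,.1737,.16,o["eef_rot"][2])
E
```

```text
[ 0.64437253 -0.22548152  0.14756695] [-3.14155800e+00 -2.48201666e-03  2.74220740e+00] [-0.11825044 -0.23801223 -0.88290781] 0.029811703006299747
[282.02804621 250.04950897] 48.565634561816914
(array([ 0.6433, -0.2261]), np.float64(34.4), 40)
(array([ 0.6416, -0.2263]), np.float64(31.8), 38)
shift [ 0.2159  0.3422 -0.0119] turn [-0.    -0.005  0.   ] t 15.65 q [-0.39  0.65  1.15 -0.    1.34 -1.56]
```

Cap is held: width 30 mm and the flange circle fits at r 34.4 mm. Carrying it to the pin.

move_arm([
  [0.02,0.032,0,0,0,0],
  [0.04,0.064,0,0,0,0],
  [0.06,0.096,0,0,0,0],
  [0.08,0.128,0,0,0,0],
  [0.1,0.16,0,0,0,0],
])

```text
time_s: 16.07
ee_pos: [0.614, -0.0377, 0.148]
eef_rot: [-3.141, -0.002, 2.742]
force: [1.3, -0.0, -0.0]
grip_width: 0.0299
```

move_arm([
  [0.02,0.032,0,0,0,0],
  [0.04,0.064,0,0,0,0],
  [0.06,0.096,0,0,0,0],
  [0.08,0.128,0,0,0,0],
  [0.1,0.16,0,0,0,0],
])

```text
time_s: 16.48
ee_pos: [0.5841, 0.1486, 0.1481]
eef_rot: [-3.141, -0.001, 2.742]
force: [0.3, 0.0, -0.8]
grip_width: 0.0296
```

move_arm([
  [0.008,0.011,0,0,0,0],
  [0.016,0.022,0,0,0,0],
  [0.016,0.022,0,0,0,0],
  [0.016,0.022,0,0,0,0],
  [0.016,0.022,0,0,0,0],
])

```text
time_s: 16.9
ee_pos: [0.5792, 0.172, 0.1491]
eef_rot: [-3.141, -0.0, 2.741]
force: [0.4, 0.8, -0.1]
grip_width: 0.0294
```

```bash
python3 - <<'E'
from h import *
i=ctrl.camera_info("wrist"); b=snap("wrist","w12.png");o=ctrl.get_obs();print(o["ee_pos"],o["eef_rot"],o["force"],o["grip_width"])
p=o["ee_pos"];z=p[2]-.006
c=proj([p[0],p[1],z],i)[0];e=proj([p[0]+.035,p[1],z],i)[0];R=np.linalg.norm(e-c);print(c,R)
print(disc(b,i,c,R-8,R+8,z,1))
go(.5785,.1737,.113,2.742)
E
```

```text
[0.57926311 0.17193976 0.1491676 ] [-3.14128089e+00 -1.27084991e-04  2.74063747e+00] [ 0.6258211   0.23725501 -0.25083363] 0.029568051985990367
[281.9337788 250.4690508] 48.55693113210018
(array([0.5828, 0.1728]), np.float64(32.0), 39)
shift [0.0014 0.0013 0.0362] turn [-0.001 -0.    -0.003] t 16.95 q [ 0.23  0.47  1.42 -0.    1.25 -0.94]
```

move_arm([
  [0.001,0.001,0.01,0,0,0],
  [0.001,0.001,0.02,0,0,0],
  [0.001,0.001,0.03,0,0,0],
  [0.001,0.001,0.034,0,0,0],
  [0.001,0.001,0.034,0,0,0],
])

```text
time_s: 17.37
ee_pos: [0.5778, 0.1744, 0.1135]
eef_rot: [-3.14, -0.002, 2.742]
force: [0.2, -1.0, -0.2]
grip_width: 0.0291
```

move_arm([
  [0,0,0.001,0,0,0],
  [0,0,0.002,0,0,0],
  [0,0,0.003,0,0,0],
  [0,0,0.004,0,0,0],
  [0,0,0.005,0,0,0],
])

```text
time_s: 17.78
ee_pos: [0.5785, 0.1748, 0.1105]
eef_rot: [3.141, 0.0, 2.742]
force: [-0.2, 0.2, -0.8]
grip_width: 0.0294
```

move_arm([
  [0,0,0.001,0,0,0],
  [0,0,0.0015,0,0,0],
  [0,0,0.002,0,0,0],
  [0,0,0.0025,0,0,0],
  [0,0,0.003,0,0,0],
])

```text
time_s: 18.2
ee_pos: [0.5784, 0.1747, 0.1073]
eef_rot: [3.142, 0.0, 2.742]
force: [-0.3, 0.6, -1.2]
grip_width: 0.0297
```

move_arm([
  [0,0,0.001,0,0,0],
  [0,0,0.002,0,0,0],
  [0,0,0.003,0,0,0],
  [0,0,0.004,0,0,0],
  [0,0,0.004,0,0,0],
])

```text
time_s: 18.62
ee_pos: [0.5783, 0.1747, 0.1031]
eef_rot: [-3.141, -0.0, 2.742]
force: [0.4, 0.5, -0.8]
grip_width: 0.0296
```

move_arm([
  [0,0,0.0005,0,0,0],
  [0,0,0.001,0,0,0],
  [0,0,0.0015,0,0,0],
  [0,0,0.0015,0,0,0],
  [0,0,0.0015,0,0,0],
])

```text
time_s: 19.03
ee_pos: [0.5784, 0.1747, 0.1022]
eef_rot: [3.141, 0.0, 2.742]
force: [-1.4, -0.6, 3.8]
grip_width: 0.0295
```

Contact came at TCP 0.102, where the underside meets the grate, so the socket dropped straight over the pin. Holding briefly, then pressing.

move_arm([
  [0,0,0,0,0,0],
  [0,0,0,0,0,0],
  [0,0,0,0,0,0],
  [0,0,0,0,0,0],
  [0,0,0.001,0,0,0],
])

```text
time_s: 19.45
ee_pos: [0.5784, 0.1747, 0.1011]
eef_rot: [3.141, 0.0, 2.742]
force: [-1.5, -0.5, 4.5]
grip_width: 0.0298
```

move_arm([
  [0,0,0.001,0,0,0],
  [0,0,0.002,0,0,0],
  [0,0,0.003,0,0,0],
  [0,0,0.004,0,0,0],
  [0,0,0.005,0,0,0],
])

```text
time_s: 19.87
ee_pos: [0.5785, 0.1747, 0.0961]
eef_rot: [3.141, 0.0, 2.742]
force: [-3.2, -1.3, 8.7]
grip_width: 0.0297
```

move_arm([
  [0,0,0.001,0,0,0],
  [0,0,0.002,0,0,0],
  [0,0,0.003,0,0,0],
  [0,0,0.003,0,0,0],
  [0,0,0.003,0,0,0],
])

```text
time_s: 20.28
ee_pos: [0.5787, 0.1747, 0.0943]
eef_rot: [3.141, 0.001, 2.742]
force: [-6.8, -2.8, 18.7]
grip_width: 0.0292
```

move_arm([
  [0,0,0.0005,0,0,0],
  [0,0,0.0005,0,0,0],
  [0,0,0.0005,0,0,0],
  [0,0,0.0005,0,0,0],
  [0,0,0.0005,0,0,0],
])

```text
time_s: 20.7
ee_pos: [0.5787, 0.1747, 0.0943]
eef_rot: [3.141, 0.001, 2.742]
force: [-8.7, -1.5, 22.9]
grip_width: 0.0294
```

```bash
python3 - <<'E'
from h import *
o=ctrl.get_obs();print(o["ee_pos"],o["eef_rot"],o["force"],o["moment"],o["grip_width"])
i=ctrl.camera_info("wrist");b=snap("wrist","w13.png");s=snap("scene","s2.png")
I=ctrl.camera_info("scene");R,t=cv2.Rodrigues(np.array(I["rvec"]))[0],np.array(I["tvec"])
x=R@np.array([.5785,.1737,.06])+t;print(x[:2]/x[2]*I["fx"]+[I["cx"],I["cy"]])
u,v=(x[:2]/x[2]*I["fx"]+[I["cx"],I["cy"]]).astype(int)
old=cv2.imread("pics/scene.png")
cv2.imwrite("pics/c13.png",cv2.resize(np.hstack([old[v-55:v+45,u-50:u+50],s[v-55:v+45,u-50:u+50]]),None,fx=4,fy=4,interpolation=cv2.INTER_CUBIC))
E
```

```text
[0.57871032 0.17473694 0.09431648] [3.14084587e+00 1.33850923e-03 2.74233540e+00] [-8.66003066 -1.52068715 22.86571718] [-0.73444582  1.88473186  0.05236396] 0.029369631259951554
[329.43575323 172.33200316]
```

View pics/c13.png

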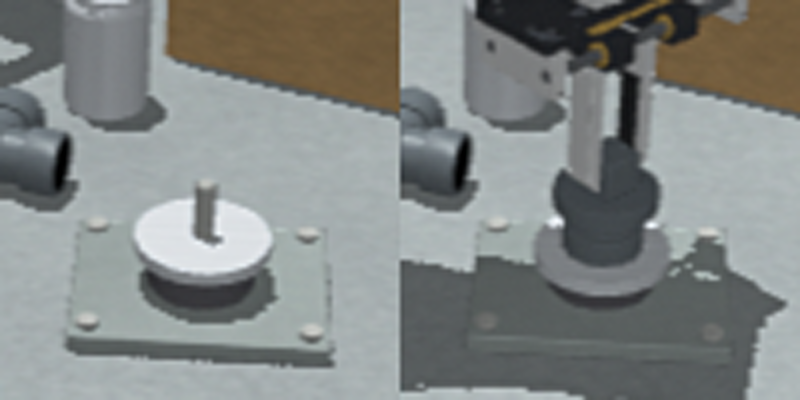

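Before/after view: the plate's lower edge went from row 280 to 295, about 8 mm. The ring, grate and cap are stacked, with the fingers on the head clear of the jig. Handing in.

```bash
python3 - <<'E'
from h import *
print(ctrl.hand_in())
E
```

```text
the job is handed in; nothing more can be done
None
```

The stack is assembled and the job is handed in at about 21 s of the 67 s allowed. The ring went over the pin first, then the grate. The cap's socket dropped over the pin at the first try, with no sliding needed, and I pressed until the spring plate reached its stop.

**Last checks:**
- **Plate travel:** the tool moved 7.9 mm from first contact on the grate (0.102 m) to the stop (0.0943 m). The scene picture shows the plate's lower edge dropping by about the same amount.
- **Press force:** about 23 N, above the roughly 12.5 N the spring needs. An extra 0.5 mm of push did not move it further.
- **Grip and level:** the gripper is set to 50 N with a reading of 29.4 mm on the 30 mm head. The tool is level within 0.002 rad; I did not measure the cap's own tilt, but it looks level.

**Disagreements:**
- A side force of about 9 N is present while pressing.
- The tool sits about 1 mm in y from my measured pin position, within the socket's 1.5 mm slack.
- Some circle fits on the held grate and cap were off by 4–5 mm because of shadows. I overrode the grate's using the slot pattern and the cap's using an earlier fit.

I viewed 14 pictures, four past the budget of 10 and two more than the allowed overrun.

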